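# Weigh a pail of bolts: raise its bail and hang it on the sprung scale

## Task

Weigh the small metal pail of bolts: first swing its flat-lying bail upright without dragging or tipping the pail, then lift the pail by the bail and hook the bail over both prongs of the scale's fork. Lower it very slowly until the sprung fork carries the pail's whole weight, and only then let go, so that the fork neither jumps nor is driven down to its stop; leave the pail hanging still and the other things on the bench where they are.

Things in the scene. Friction and masses are not known exactly. Their poses are not given: they have to be found in the camera images.
- pail: Loose open aluminium-coloured pail, 116 mm across at the rim, 96 mm at the foot, 100 mm tall, holding bolts that stay in it; pail and bail together weigh between 0.30 and 0.87 kg, different each time. Origin: centre of its underside; z up; y along the bail's pivot axis; the bail lies down towards -x.
- bail_pivot (a point): Middle of the bail's pivot axis, 92 mm above the pail's underside, on the pail's centre line; axes as the pail's.
- bail (a joint): Angle of the bail about its pivot axis, rad: 0 lying flat (level, sticking out over the pail's -x side; starts between 0 and 0.15), 1.571 upright, 3.14 flat on the other side. The pivot is a little stiff (0.035 N m), so the bail stays where it is left.
- bail_grip (a point): Centre of the bail's blue grip sleeve (10 mm thick, 46 mm long along y), in the middle of the straight top of the bail, 108 mm from the pivot axis; moves with the bail. The sleeve turns on the wire. Beyond the sleeve the bail is bare 6 mm wire, straight to y = +-46 mm. Axes: y along the sleeve, -x from pivot to sleeve. Bail flat: 45 mm free between sleeve and pail rim.
- scale: Fixed weighing stand: grey foot 230 x 150 x 12 mm, blue column (50 x 75 mm, 272 mm high, centre 145 mm behind the seats) with a dial. Origin on the table straight below the middle between the fork's two seats; x points from the seats to the column, y across the fork, z up.
- fork_seat (a point): Midway between the troughs of the scale's two steel prongs (7 mm rods at y = +-36 mm), at trough-floor height: 294 mm up unloaded; moves with the fork. Troughs are 12 mm wide; the hung wire's axis lies 3 mm above this point, sleeve between the prongs. Prongs rise to 20 mm above it at their tips (x = -24 mm), 16 mm behind (x = 22 mm); crossbar at x = 92 mm. Axes as the scale's.
- fork (a joint): How far the fork has been pushed down, m: 0 unloaded, 0.075 at its bottom stop. Sprung: it starts to yield at 0.4 N, then 0.16 N per mm, lightly damped, so it bobs for a second or two. The hanging pail brings it down by 16 to 51 mm according to its weight.
- soap_bottle: Bystander: green bottle with a red cap, 64 mm across, 190 mm tall. Origin: underside (round things: its centre).
- mug: Bystander: white mug, 80 mm across, 90 mm tall. Origin: underside (round things: its centre).
- tin: Bystander: closed steel tin, 74 mm across, 110 mm tall. Origin: underside (round things: its centre).
- wrench: Bystander: steel wrench lying flat. Origin: underside (round things: its centre).
- driver: Bystander: screwdriver with a yellow handle, lying flat. Origin: underside (round things: its centre).
- caster: Bystander: black rubber caster wheel lying flat, 64 mm across, 26 mm high. Origin: underside (round things: its centre).
- pad: Bystander: dark red cushion block 160 x 70 x 50 mm. Origin: underside (round things: its centre).
Mind the look-alikes: they are no part of the job. Leave any green look-alike of the pail alone.

How it is judged:
By the outcome, as a careful person would: the job done as asked, in the order asked, and still so for the second after the job is handed in, with the robot touching nothing.
It also fails if it takes over 72 s, if anything falls off the work surface, if the arm or the gripper's body presses on something with over 40 N, if the wrist force passes 120 N, or if a joint passes its speed limit or range.

## Robot

A 7-joint arm with a two-finger parallel gripper is mounted at the origin on the work surface. World frame = base frame: x ahead of the robot, y to its left, z up, the work surface at z = 0. Lengths are in mm, angles in rad, forces in N, time in s.
With the tool pointing down it reaches from about 400 to 875 mm from the base axis. Payload 4.4 kg.
Tool frame: the origin (TCP) lies midway between the tips of the shut fingers; the grasp point (between the pads) lies 19 mm behind it; z points along the fingers, y is the line along which they close (so a half turn about z gives the same grasp; the last joint's range is limited). The gripper opens to 85 mm and grips with 20 to 120 N. Pads are 22 mm wide; open, the fingers measure 114 mm over their backs; the gripper's body (76 mm by 85 mm) begins 54 mm behind the grasp point. The pads swing forward as they close: fully open they stand 13 mm farther back than shut.
Start: joints at [-0.066, 0.628, 0.038, 1.517, -0.027, 0.996, -0.02], TCP at [650.014, 0.027, 231.313] pointing down, gripper open.
Joint ranges: [-3.06, 3.06], [-0.37, 2.12], [-1.25, 1.32], [0.18, 2.47], [-1.1, 4.24], [0.23, 1.98], [-2.94, 2.94]. Speed limits (rad/s): [2.57, 2.57, 3.14, 3.14, 3.14, 3.14, 3.14].

## Interface

Orientations are given as [roll, pitch, yaw] about the fixed x, y, z axes, in that order (R = Rz(yaw) Ry(pitch) Rx(roll)).
In Python, from cell import read_state, get_image, finish_job gives the robot as it stands.
- The arm moves only by the tool send_rows, never from a script. Its argument "series" is a list of rows, each an object of numbers: "ax", "ay", "az": the turn, a rotation vector about the tool's x, y, z in rad; "dx", "dy", "dz": the shift along the tool's x, y, z in cm; "hand": the closure, from 0 (fully open) to 1 (shut). In form: [{"ax": .., "ay": .., "az": .., "dx": .., "dy": .., "dz": .., "hand": ..}, ...]. A call has 1 to 10 rows; each row is the pose to reach, as a shift and turn from the pose commanded when the call began, along the tool's axes at that moment; what a row does not reach only later rows make up. A row lasts 1/10 s, in which the tool goes at most 50 mm and 8.59 degrees, less where a joint would pass 70% of its speed; a pose out of reach is approached as far as the arm can. A call with a gripper value outside its range is refused whole. The fingers move at their own pace and stop on an object; the grip force is fixed at half the most. Time passes only in rows, so rows that repeat a pose let the fingers close. It gives the time, the measured TCP pose, the force, the opening and the grip force at its end, in the units of the state.
- read_state(): the state, without advancing time (a new reading comes with each control period).
- get_image(name): name is "scene" or "side" or "wrist"; returns a dict with "pixels" (384x512x3 uint8, red, green, blue), "mtx" (3x3 intrinsics, pixels), "R" (3x3) and "t" (3): a world point X has camera coordinates R X + t. Camera axes: x right, y down, z forward; pixel columns grow to the right and rows downward; lengths in mm; the calibration is good to about 2 mm. A picture is of the moment at which its call begins. There is no depth.
- finish_job(): hands the job in; it is judged then, once.
The state is a dict: "clock": time; "qpos": joint angles; "qd": joint speeds; "tau": joint torques, N m; "eef_pos": TCP position; "tool_rot": TCP orientation; "force": force on the tool from outside, world axes, zero at the start; "torque": the same for the moment, N m; "width": finger opening in mm; "gripper_force": force on a finger pad.
Only numpy, scipy, OpenCV 4.12 (cv2) and the standard library are available. Lean on these libraries where they do the work, as an engineer would, in place of code of your own. Each camera call takes 0.05 s, during which the arm holds its last target. There are 200 camera calls.

## Working session

There is one attempt and no reset: what is moved stays moved. The work goes in short steps, Python scripts to look and compute and a tool call to move; the robot and the scene stay as the last step left them, time stands still between calls to the robot, and variables do not carry over. Pictures are saved under pics/ and viewed, at most 10 in all, crops included, and the job is handed in when it is done.

Besides the shell and the picture viewer there is one more tool, called after "Call:" by a JSON object that holds its "method" and its "body". send_rows: Moves the arm, as the interface text tells. Its arguments: {"type":"object","properties":{"series":{"type":"array","items":{"type":"object","properties":{"ax":{"type":"number"},"ay":{"type":"number"},"az":{"type":"number"},"dx":{"type":"number"},"dy":{"type":"number"},"dz":{"type":"number"},"hand":{"type":"number"}}}}},"required":["series"]}

```bash
ls; mkdir -p pics; cat > h.py <<'E'
import numpy as np, cv2
from cell import read_state,get_image,finish_job
def save(n,f):
    d=get_image(n); cv2.imwrite('pics/'+f,d['pixels'][:,:,::-1]); np.savez('pics/'+f[:-4]+'.npz',**d); return d
def ld(f): return dict(np.load('pics/'+f+'.npz'))
def ray(d,u,v):
    K,R,t=map(np.array,(d['mtx'],d['R'],d['t'])); r=R.T@np.linalg.inv(K)@np.array([u,v,1.]); return -R.T@t, r/np.linalg.norm(r)
def onz(d,u,v,z):
    c,r=ray(d,u,v); return c+r*(z-c[2])/r[2]
def tri(*a):
    A=np.zeros((3,3));b=np.zeros(3)
    for d,u,v in a:
        c,r=ray(d,u,v);P=np.eye(3)-np.outer(r,r);A+=P;b+=P@c
    return np.linalg.solve(A,b)
def proj(d,X):
    p=d['mtx']@(d['R']@np.array(X,float)+d['t']); return p[:2]/p[2]
E
python3 - <<'E'
from h import *
a=save('scene','s0.png');b=save('side','d0.png')
for d in(a,b): print(-d['R'].T@d['t'],d['mtx'][0,0])
im=np.hstack([a['pixels'],b['pixels']])
print(read_state())
E
```

```text
pics
[ 988.16305967  174.77617277 1147.56501525] 375.24863194273195
[ 258.2106285  1202.45642209 1137.11313733] 400.6221984759882
{'clock': 0.1, 'qpos': array([-0.06582353,  0.62924479,  0.03845727,  1.51827662, -0.02700018,
        0.99631282, -0.020004  ]), 'qd': array([ 2.25158767e-04, -2.68107350e-03, -2.40951510e-04, -4.37813414e-03,
        4.35320362e-05, -4.78686528e-05, -6.12758416e-04]), 'tau': array([ 3.65140630e-03, -5.64529252e+01,  1.23032581e+00, -1.93971133e+01,
        1.11524854e-02,  5.46943455e-03, -1.37002465e-05]), 'eef_pos': array([6.49431398e+02, 3.82998524e-02, 2.30484262e+02]), 'tool_rot': array([-3.13986954e+00,  2.44526649e-05,  1.57080546e+00]), 'force': array([-0.48749014, -0.1860292 , -0.52374184]), 'torque': array([-0.00148612,  0.04472179,  0.03843042]), 'gripper_force': 0.0, 'width': 85.53926964031318}
```

View pics/s0.png

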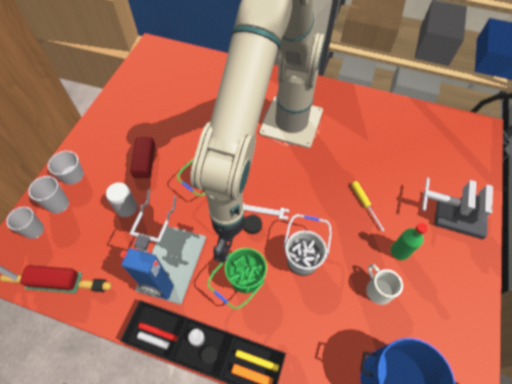

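View pics/d0.png

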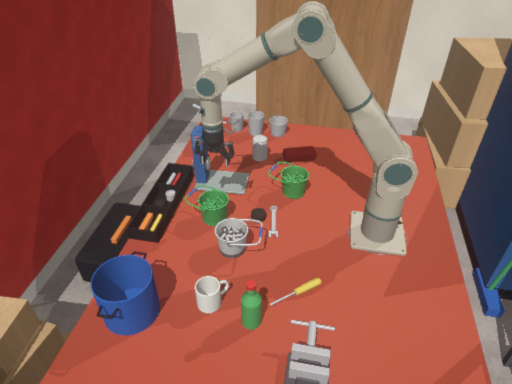

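Look-alikes in the scene view are the green pails at (245,268) and about (190,178), the grey cups at (65,165), (48,195) and (25,222), the white mug at (383,287) and the blue bin at (412,362). I choose the metal pail with bolts at (306,252), its bail lying up-image with a blue sleeve at about (312,218). The scale fork is at about (157,215).

```bash
python3 - <<'E'
from h import *
a=ld('s0');b=ld('d0')
f=lambda d,x,y,w=100,h=75:cv2.resize(d['pixels'][y:y+h,x:x+w],(w*4,h*4),interpolation=cv2.INTER_CUBIC)
im=np.vstack([np.hstack([f(a,260,205),f(a,105,180,)]),np.hstack([f(b,185,200),f(b,165,110)])])
cv2.imwrite('pics/c0.png',im[:,:,::-1])
E
```

```text
(no output)
```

View pics/c0.png

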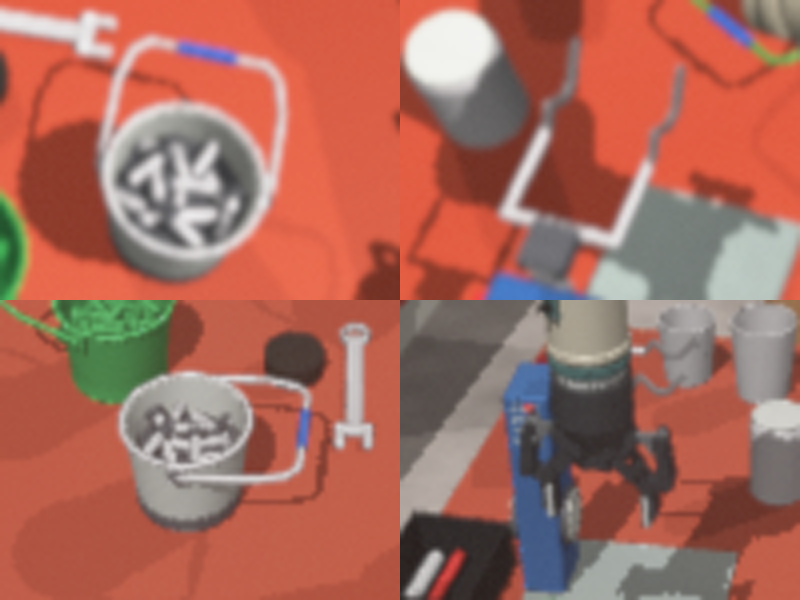

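The crop shows the aluminium pail full of bolts. Its bail is flat with a blue sleeve at about scene (312,218) and side (261,232), and the fork dips at about scene (141,207) and (169,212).

```bash
python3 - <<'E'
from h import *
a=ld('s0');b=ld('d0')
def blue(d,x0,y0,x1,y1):
    p=cv2.cvtColor(d['pixels'],cv2.COLOR_RGB2HSV)[y0:y1,x0:x1]
    m=((p[...,0]>100)&(p[...,0]<135)&(p[...,1]>90)).astype(np.uint8)
    v,u=np.nonzero(m); pts=np.c_[u+x0,v+y0].astype(float)
    r=cv2.minAreaRect(pts.astype(np.float32)); c=pts.mean(0)
    _,_,V=np.linalg.svd(pts-c); s=(pts-c)@V[0]
    return c,V[0],(s.min(),s.max()),len(pts)
A=blue(a,295,208,335,228);B=blue(b,245,215,275,245);print(A,B)
S=tri((a,*A[0]),(b,*B[0]));print('sleeve',S,proj(a,S)-A[0])
e=[onz(a,*(A[0]+k*A[1]),S[2]) for k in A[2]]; print('dir scene',np.degrees(np.arctan2(*(e[1]-e[0])[[1,0]])),np.linalg.norm(e[1]-e[0]))
# rim ellipse
def rim(d,x0,y0,x1,y1):
    p=cv2.cvtColor(d['pixels'],cv2.COLOR_RGB2HSV)[y0:y1,x0:x1]
    m=((p[...,1]<75)).astype(np.uint8); m=cv2.morphologyEx(m,cv2.MORPH_OPEN,np.ones((5,5),np.uint8))
    c=max(cv2.findContours(m,0,1)[0],key=cv2.contourArea)[:,0]+[x0,y0]; return c
for n,d,box in(('s',a,(275,210,340,280)),('d',b,(205,210,270,262))):
    c=rim(d,*box); 
    # vote: fit circle on plane z=100 with upper (far) half of contour: RANSAC-like by robust ls
    P=np.array([onz(d,*q,100)[:2] for q in c]); 
    from scipy.optimize import least_squares
    cam=(-d['R'].T@d['t'])[:2]
    far=P[np.argsort(((P-cam)**2).sum(1))][len(P)//2:] if 0 else P
    best=None
    for x in np.arange(560,800,2.):
        for y in np.arange(-50,300,2.):
            k=(abs(np.hypot(P[:,0]-x,P[:,1]-y)-58)<2.5).sum()
            if best is None or k>best[0]: best=(k,x,y)
    i=abs(np.hypot(*(P-best[1:]).T)-58)<4
    r=least_squares(lambda q:np.hypot(P[i,0]-q[0],P[i,1]-q[1])-58,best[1:]).x
    print(n,len(c),best,r,i.sum())
for u,v in((141,207),(169,212)): print('seat',onz(a,u,v,296))
# arm tips / corners
for u,v in((150,190),(175,197),(130,233),(258-100,240)): print(onz(a,u,v,310))
E
```

```text
(array([311.25      , 217.78571429]), array([0.97719859, 0.2123274 ]), (np.float64(-6.486647229412281), np.float64(6.089045393313588)), 28) (array([260.5, 231.5]), array([0., 1.]), (np.float64(-3.5), np.float64(3.5)), 16)
sleeve [437.38478346 181.16240143  99.16321163] [-0.01042748 -0.0372716 ]
dir scene 95.24049279829134 38.70235863914705
s 127 (np.int64(33), np.float64(564.0), np.float64(184.0)) [564.07342544 184.29836099] 37
d 109 (np.int64(12), np.float64(572.0), np.float64(78.0)) [574.07141882  78.81317994] 13
seat [ 653.70884832 -240.30706456  296.        ]
seat [ 643.37241819 -166.4575188   296.        ]
[ 607.02053566 -234.73871431  310.        ]
[ 604.84890755 -164.94936209  310.        ]
[ 731.82467162 -225.36654466  310.        ]
[ 726.25028694 -153.21363213  310.        ]
```

```bash
python3 - <<'E'
from h import *
a=ld('s0');b=ld('d0')
print(onz(a,307.5,250.5,100),onz(b,231.6,230,100),tri((a,307.5,250.5),(b,231.6,230)))
from scipy.optimize import least_squares
for n,d,box in(('s',a,(275,228,340,280)),('d',b,(205,215,252,262))):
    x0,y0,x1,y1=box
    p=cv2.cvtColor(d['pixels'],cv2.COLOR_RGB2HSV)[y0:y1,x0:x1]
    m=(p[...,1]<90).astype(np.uint8); m=cv2.morphologyEx(cv2.morphologyEx(m,cv2.MORPH_CLOSE,np.ones((5,5),np.uint8)),cv2.MORPH_OPEN,np.ones((7,7),np.uint8))
    c=max(cv2.findContours(m,0,1)[0],key=cv2.contourArea)[:,0]+[x0,y0]
    P=np.array([onz(d,*q,100)[:2] for q in c]); cam=(-d['R'].T@d['t'])[:2]
    q=onz(a,307.5,250.5,100)[:2]
    for _ in range(4):
        i=(abs(np.hypot(*(P-q).T)-58)<6)
        q=least_squares(lambda q:np.hypot(*(P[i]-q).T)-58,q,loss='soft_l1').x
    print(n,q,i.sum(),len(c),np.round((np.hypot(*(P-q).T)-58)[::6],1))
    # base view check: foot
S=np.array([437.4,181.2])
E
```

```text
[546.47359756 197.8846773  100.        ] [541.94224699 194.87682486 100.        ] [543.88217178 196.51220852  99.42449625]
s [540.83152963 197.69246554] 54 133 [ 5.3  9.9 23.1 18.6 13.7 10.9 10.4 17.6 24.  24.7 21.5 16.1  6.2  0.5
 -2.   1.6  6.3 13.5 -2.7 -0.9  1.4 -0.1  4.1]
d [542.37953167 201.14091681] 28 113 [17.9 12.   5.8  0.4  1.4 20.4 43.7 61.2 65.4 59.7 44.  23.7  3.6  0.1
  5.5 21.5 15.  12.8 12.7]
```

Call:
{"method": "send_rows", "body": {"series": [{"dx":1.5,"dy":-1.8,"az":-0.01,"hand":0.45},{"dx":4,"dy":-4.8,"az":-0.03,"hand":0.45},{"dx":7,"dy":-8.4,"az":-0.05,"hand":0.45},{"dx":10,"dy":-12,"az":-0.08,"hand":0.45},{"dx":13,"dy":-15.5,"az":-0.1,"hand":0.45},{"dx":16,"dy":-19,"az":-0.12,"hand":0.45},{"dx":17.5,"dy":-20.8,"dz":1.0,"az":-0.13,"hand":0.45},{"dx":18.1,"dy":-21.2,"dz":3,"az":-0.13,"hand":0.45},{"dx":18.1,"dy":-21.2,"dz":5,"az":-0.13,"hand":0.45},{"dx":18.1,"dy":-21.2,"dz":6,"az":-0.13,"hand":0.45}]}}

```text
invalid input at $.series[0]: expected keys ax, ay, az, dx, dy, dz, hand
```

```bash
python3 - <<'E'
from h import *
w=save('wrist','w1.png');b=save('side','d1.png');a=save('scene','s1.png');s=read_state()
print(s['eef_pos'],s['tool_rot'],s['width'],s['force'])
f=lambda d,x,y,w=100,h=75:cv2.resize(d['pixels'][y:y+h,x:x+w],(w*4,h*4),interpolation=cv2.INTER_CUBIC)
im=np.vstack([np.hstack([cv2.resize(w['pixels'],(400,300)),f(a,105,180,)]),np.hstack([f(b,185,200),f(b,165,110)])])
cv2.imwrite('pics/c1.png',im[:,:,::-1])
print(w['t'],proj(w,[437.4,181.2,99]),proj(w,[544,197,100]))
E
```

```text
[ 6.49737570e+02 -1.64166159e-02  2.30875050e+02] [-3.14073488e+00  2.09117104e-05  1.57071681e+00] 85.30551787077312 [-0.58485896  0.40106405 -0.04460109]
[-648.9201261   -38.84896987  380.35471594] [ -6.83184496 -32.94084783] [120.57667648 -57.38205929]
```

View pics/c1.png

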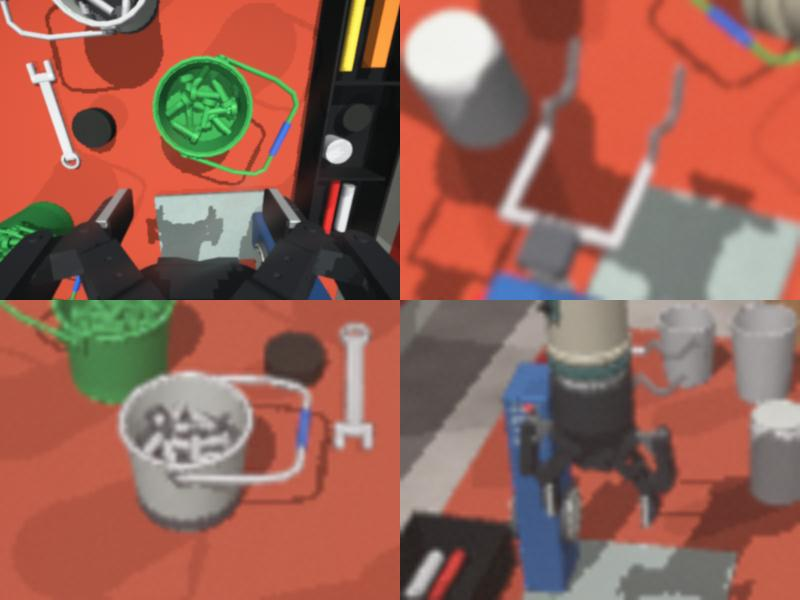

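The call was refused, so the picture shows the unchanged start pose. I'm sending it again with all keys.

Call:
{"method": "send_rows", "body": {"series": [{"ax":0,"ay":0,"dz":0,"dx":1.5,"dy":-1.8,"az":-0.01,"hand":0.45},{"ax":0,"ay":0,"dz":0,"dx":4,"dy":-4.8,"az":-0.03,"hand":0.45},{"ax":0,"ay":0,"dz":0,"dx":7,"dy":-8.4,"az":-0.05,"hand":0.45},{"ax":0,"ay":0,"dz":0,"dx":10,"dy":-12,"az":-0.08,"hand":0.45},{"ax":0,"ay":0,"dz":0,"dx":13,"dy":-15.5,"az":-0.1,"hand":0.45},{"ax":0,"ay":0,"dz":0,"dx":16,"dy":-19,"az":-0.12,"hand":0.45},{"ax":0,"ay":0,"dx":17.5,"dy":-20.8,"dz":1.0,"az":-0.13,"hand":0.45},{"ax":0,"ay":0,"dx":18.1,"dy":-21.2,"dz":3,"az":-0.13,"hand":0.45},{"ax":0,"ay":0,"dx":18.1,"dy":-21.2,"dz":5,"az":-0.13,"hand":0.45},{"ax":0,"ay":0,"dx":18.1,"dy":-21.2,"dz":6,"az":-0.13,"hand":0.45}]}}

```text
clock: 1.25
eef_pos: [437.1, 181.1, 170.2]
tool_rot: [-3.14, 0.0, 1.702]
force: [0.0, -0.4, -0.0]
width: 46.9
gripper_force: 0.0
```

```bash
python3 - <<'E'
from h import *
w=save('wrist','w1.png');b=save('side','d1.png');a=save('scene','s1.png');s=read_state()
print(s['eef_pos'],s['tool_rot'],s['width'],s['force'])
f=lambda d,x,y,w=100,h=75:cv2.resize(d['pixels'][y:y+h,x:x+w],(w*4,h*4),interpolation=cv2.INTER_CUBIC)
im=np.vstack([np.hstack([cv2.resize(w['pixels'],(400,300)),f(a,105,180,)]),np.hstack([f(b,185,200),f(b,165,110)])])
cv2.imwrite('pics/c1.png',im[:,:,::-1])
print(w['t'],proj(w,[437.4,181.2,99]),proj(w,[544,197,100]))
E
```

```text
[438.03498154 180.67485401 171.09320738] [-3.14067964e+00  4.31879057e-04  1.70023746e+00] 46.96465522572994 [ 0.40816716 -0.59748619  0.50332373]
[-456.53546441   95.88140287  358.41734269] [253.6920198  201.40689436] [389.67071114 199.79193647]
```

View pics/c1.png

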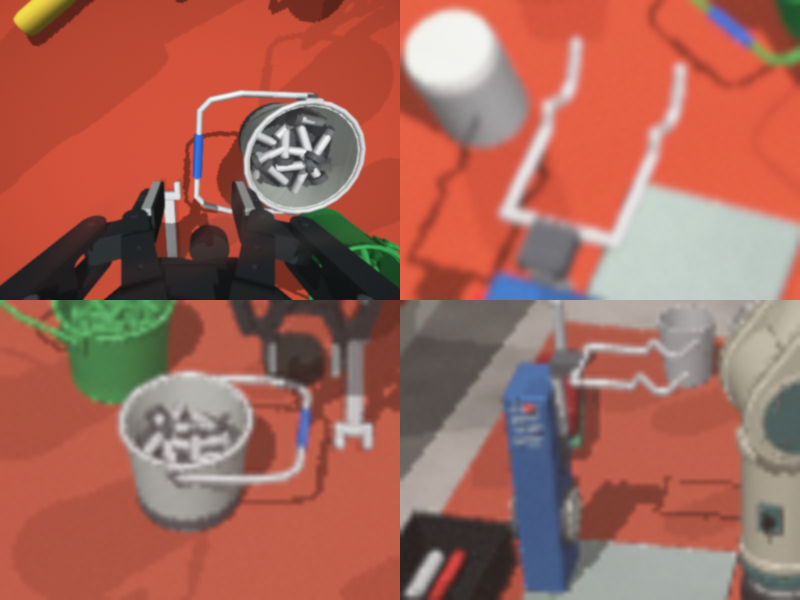

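The wrist view shows the sleeve at about (253,201) and the rim centre at about (390,201), both as predicted, so pose and yaw agree. The fork is now clear in both views, so I'm zooming in on it to locate the seats.

```bash
python3 - <<'E'
from h import *
w=ld('w1');a=ld('s1');b=ld('d1')
p=cv2.cvtColor(w['pixels'],cv2.COLOR_RGB2HSV)
m=((p[...,0]>100)&(p[...,0]<135)&(p[...,1]>90)).astype(np.uint8); m[:150]=0;m[250:]=0;m[:,:230]=0;m[:,280:]=0
v,u=np.nonzero(m);print(u.mean(),v.mean(),v.min(),v.max())
e=[onz(w,u[v==k].mean(),k,99)for k in(v.min()+2,v.max()-2)];print(e,np.degrees(np.arctan2(*(e[0]-e[1])[[1,0]])))
f=lambda d,x,y,w=50,h=68:cv2.resize(d['pixels'][y:y+h,x:x+w],(w*8,h*8),interpolation=cv2.INTER_CUBIC)
im=np.hstack([f(a,128,186),f(b,200,105)]);cv2.imwrite('pics/c2.png',im[:,:,::-1])
E
```

```text
252.8968253968254 199.4126984126984 172 228
[array([435.08051705, 203.57490402,  99.        ]), array([439.22399421, 159.88908209,  99.        ])] 95.41813493714508
```

View pics/c2.png

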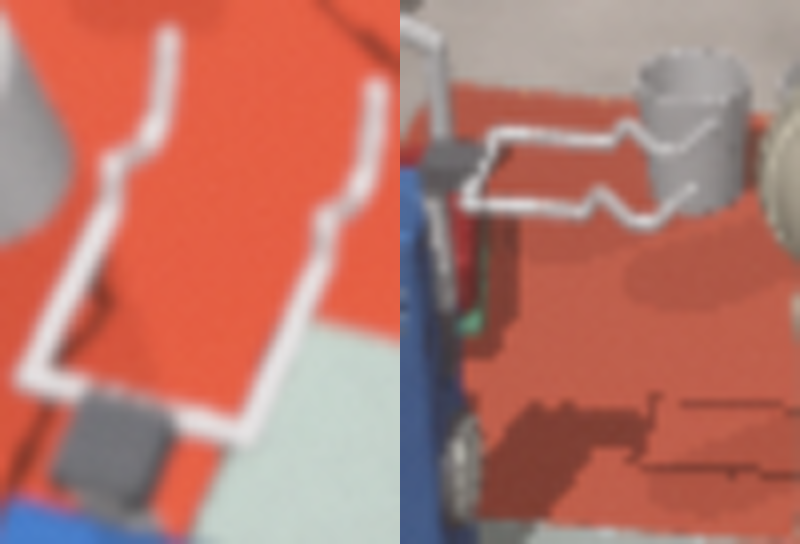

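Scene half of the zoom: tips at (149,190) and (175,197), rear peaks at (142,207) and (168,213), corners at (132,233) and (158,240). The side half shows the same points clearly, so I'm triangulating them.

```bash
python3 - <<'E'
from h import *
a=ld('s1');b=ld('d1')
N={'tipL':((168,36),(710,127)),'tipR':((378,88),(690,190)),'pkL':((112,165),(625,129)),'pkR':((322,215),(598,193)),'coL':((32,378),(495,135)),'coR':((242,432),(470,203))}
X={}
for k,(p,q) in N.items():
    p=(128+p[0]/8-.44,186+p[1]/8-.44);q=(200+(q[0]-400)/8-.44,105+q[1]/8-.44)
    X[k]=tri((a,*p),(b,*q));print(k,X[k].round(1),(proj(a,X[k])-p).round(2),(proj(b,X[k])-q).round(2))
y=np.array([X[k+'R']-X[k+'L'] for k in('tip','pk','co')]);print('ydir deg',np.degrees(np.arctan2(y[:,1],y[:,0])),np.hypot(y[:,0],y[:,1]))
m={k:(X[k+'R']+X[k+'L'])/2 for k in('tip','pk','co')};print(m)
d=m['co']-m['tip'];print('x yaw',np.degrees(np.arctan2(d[1],d[0])),np.linalg.norm(d))
loc={'tip':-24,'pk':22,'co':92}
for k in m: 
    for yaw in (np.arctan2(d[1],d[0]),): print(k,m[k][:2]-loc[k]*np.array([np.cos(yaw),np.sin(yaw)]))
E
```

```text
tipL [ 610.1 -236.9  309.3] [0.21 0.8 ] [ 0.39 -0.33]
tipR [ 605.1 -164.9  312.1] [0.03 0.12] [ 0.06 -0.05]
pkL [ 655.8 -234.9  303.8] [0.17 0.67] [ 0.32 -0.26]
pkR [ 651.5 -163.1  307. ] [0.17 0.68] [ 0.35 -0.26]
coL [ 726.1 -228.6  295.1] [0.07 0.27] [ 0.13 -0.1 ]
coR [ 720.4 -160.5  293.5] [0.02 0.08] [ 0.04 -0.03]
ydir deg [93.96133876 93.41239557 94.86101888] [72.18864088 71.96470391 68.34769097]
{'tip': array([ 607.56860746, -200.89878775,  310.70183296]), 'pk': array([ 653.65033894, -199.02694111,  305.3978046 ]), 'co': array([ 723.25339156, -194.55090663,  294.29858202])}
x yaw 3.1407969708442205 117.01423634235111
tip [ 631.53255732 -199.58383258]
pk [ 631.68338491 -200.23231668]
co [ 631.39158376 -199.59156812]
```

```bash
python3 - <<'E'
from h import *
from scipy.optimize import least_squares
w=ld('w1')
g=cv2.cvtColor(w['pixels'],cv2.COLOR_RGB2HSV)
m=((g[...,1]<70)&(g[...,2]>140)).astype(np.uint8)
v,u=np.nonzero(m);i=(u>300)&(u<480)&(v>100)&(v<285);P=np.array([onz(w,x,y,100)[:2] for x,y in zip(u[i],v[i])])
for q in([544,197],[545,190]):
  for tol in(8,5,4):
    k=abs(np.hypot(*(P-q).T)-56.5)<tol
    q=least_squares(lambda q:np.hypot(*(P[k]-q[:2]).T)-q[2],[*q[:2],56.5],loss='soft_l1').x; r=q[2];q=q[:2]
  print(q,r,k.sum())
u0,v0=252.9,199.4
s=onz(w,u0,v0,99)[:2];print(s,np.degrees(np.arctan2(*(q-s)[::-1])),np.linalg.norm(q-s))
# bare wire ends at bail corners: wire line
i=(u>245)&(u<262)&(v>140)&(v<260);c=np.polyfit(v[i],u[i],1)
e=[onz(w,np.polyval(c,k),k,99) for k in(150,250)];print(e,np.degrees(np.arctan2(*(e[0]-e[1])[[1,0]])),i.sum())
E
```

```text
[543.77851869 194.08446748] 56.789920807290514 3742
[543.81472344 193.64640157] 56.984332410378855 3760
[436.55306664 182.7953928 ] 5.7766124568648145 107.80912489359578
[array([432.79524834, 222.06991646,  99.        ]), array([442.11846958, 138.04933049,  99.        ])] 96.33183924707328 473
```

Call:
{"method": "send_rows", "body": {"series": [{"ax":0,"ay":0,"az":0.025,"dx":0.1,"dy":0,"dz":1.5,"hand":0.45},{"ax":0,"ay":0,"az":0.025,"dx":0.1,"dy":0,"dz":3.5,"hand":0.5},{"ax":0,"ay":0,"az":0.025,"dx":0.1,"dy":0,"dz":5.5,"hand":0.5},{"ax":0,"ay":0,"az":0.025,"dx":0.1,"dy":0,"dz":7,"hand":0.5},{"ax":0,"ay":0,"az":0.025,"dx":0.1,"dy":0,"dz":8.2,"hand":0.5},{"ax":0,"ay":0,"az":0.025,"dx":0.1,"dy":0,"dz":8.9,"hand":0.55},{"ax":0,"ay":0,"az":0.025,"dx":0.1,"dy":0,"dz":8.9,"hand":0.65},{"ax":0,"ay":0,"az":0.025,"dx":0.1,"dy":0,"dz":8.9,"hand":0.72},{"ax":0,"ay":0,"az":0.025,"dx":0.1,"dy":0,"dz":8.9,"hand":0.75},{"ax":0,"ay":0,"az":0.025,"dx":0.1,"dy":0,"dz":8.9,"hand":0.75}]}}

```text
clock: 2.4
eef_pos: [438.4, 182.2, 82.9]
tool_rot: [3.14, -0.0, 1.676]
force: [0.3, -0.6, 1.3]
width: 21.5
gripper_force: 0.0
```

```bash
python3 - <<'E'
from h import *
w=save('wrist','w2.png');s=read_state();print(s['eef_pos'],s['tool_rot'],s['width'],s['force'],proj(w,s['eef_pos']+[0,0,19]))
b=save('side','d2.png');a=save('scene','s2.png')
f=lambda d,x,y,w=100,h=75:cv2.resize(d['pixels'][y:y+h,x:x+w],(w*4,h*4),interpolation=cv2.INTER_CUBIC)
cv2.imwrite('pics/c3.png',np.vstack([np.hstack([f(a,260,185),f(b,185,200)]),np.hstack([cv2.resize(w['pixels'],(400,300)),f(w,200,230,120,90)[:300,:400]])])[:,:,::-1])
E
```

```text
[438.26782092 182.17175341  82.8385616 ] [ 3.14055400e+00 -3.76095217e-04  1.67573304e+00] 21.366006729045708 [-0.52195725  0.1630971  -0.14102821] [252.98806758 261.62338444]
```

View pics/c3.png

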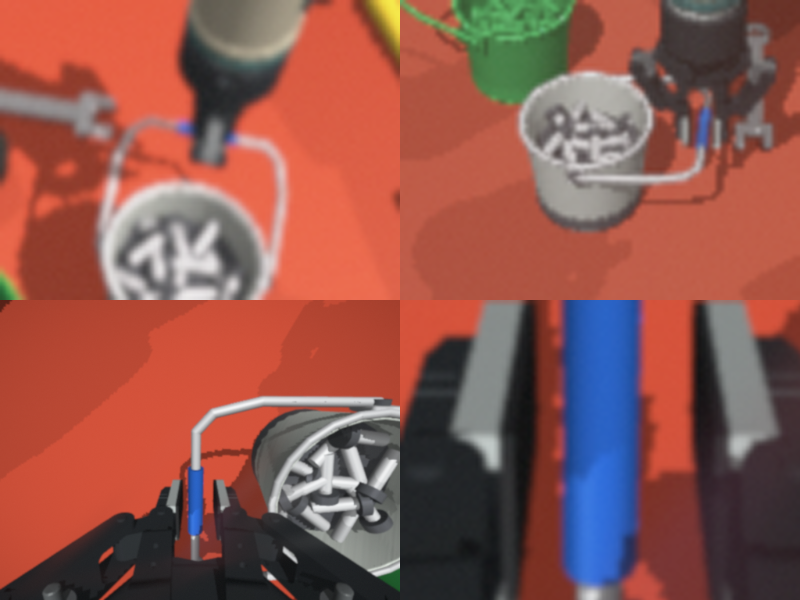

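The sleeve sits centred between the fingers, with equal gaps of about 60 px in the crop. Closing now.

Call:
{"method": "send_rows", "body": {"series": [{"ax":0,"ay":0,"az":0,"dx":0,"dy":0,"dz":0,"hand":0.82},{"ax":0,"ay":0,"az":0,"dx":0,"dy":0,"dz":0,"hand":0.86},{"ax":0,"ay":0,"az":0,"dx":0,"dy":0,"dz":0,"hand":0.9},{"ax":0,"ay":0,"az":0,"dx":0,"dy":0,"dz":0,"hand":0.95},{"ax":0,"ay":0,"az":0,"dx":0,"dy":0,"dz":0,"hand":1},{"ax":0,"ay":0,"az":0,"dx":0,"dy":0,"dz":0,"hand":1}]}}

```text
clock: 3.15
eef_pos: [436.9, 181.7, 82.1]
tool_rot: [-3.14, 0.001, 1.676]
force: [-2.6, -1.8, -0.0]
width: 7.3
gripper_force: 58.5
```

```bash
python3 - <<'E'
from h import *
s=read_state();print(s['eef_pos'],s['tool_rot'],s['width'],s['force'],s['gripper_force'])
t0=0.07
for t in np.linspace(t0,np.pi/2,11): print(round(t,2),(10.8*(np.cos(t0)-np.cos(t))).round(2),(10.8*(np.sin(t)-np.sin(t0))).round(2))
E
```

```text
[436.93310251 181.6808104   82.10542179] [-3.13969360e+00  5.17921147e-04  1.67575720e+00] 7.285277235896451 [-2.5547245  -1.77414074 -0.0057033 ] 58.460968136787415
0.07 0.0 0.0
0.22 0.23 1.6
0.37 0.71 3.15
0.52 1.4 4.61
0.67 2.31 5.95
0.82 3.41 7.14
0.97 4.67 8.16
1.12 6.07 8.97
1.27 7.58 9.56
1.42 9.16 9.92
1.57 10.77 10.04
```

Call:
{"method": "send_rows", "body": {"series": [{"ax":0,"ay":0,"az":0,"dx":-0.1,"dy":-0.04,"dz":-0.64,"hand":1},{"ax":0,"ay":0,"az":0,"dx":-0.1,"dy":0.07,"dz":-1.28,"hand":1},{"ax":0,"ay":0,"az":0,"dx":-0.1,"dy":0.21,"dz":-1.92,"hand":1},{"ax":0,"ay":0,"az":0,"dx":-0.1,"dy":0.39,"dz":-2.54,"hand":1},{"ax":0,"ay":0,"az":0,"dx":-0.1,"dy":0.6,"dz":-3.15,"hand":1}]}}

```text
clock: 3.65
eef_pos: [444.1, 181.7, 114.6]
tool_rot: [3.141, -0.0, 1.676]
force: [-2.7, 0.1, 0.9]
width: 7.8
gripper_force: 58.6
```

```bash
cat > st.py <<'E'
from h import *
F=[]
for n in('side','scene','side'):
    d=get_image(n);s=read_state();F.append(s['force'])
    cv2.imwrite('pics/last_%s.png'%n,d['pixels'][:,:,::-1]); np.savez('pics/last_%s.npz'%n,**d)
np.set_printoptions(precision=2,suppress=True)
print(s['clock'],s['eef_pos'],s['tool_rot'],s['width'],np.mean(F,0),s['torque'],s['gripper_force'])
E
python3 st.py
```

```text
3.8 [444.05 181.66 114.35] [ 3.14 -0.    1.68] 7.441118948406292 [-4.12 -0.67  1.67] [0.   0.79 0.  ] 58.79025757312775
```

```bash
cat > mv.py <<'E'
from h import *
# pail shift since start, by template match of bolts interior/lower body in both views
from cell import *
def sub(d0,d1,box,z):
    x0,y0,x1,y1=box;g=lambda d:cv2.cvtColor(d['pixels'],cv2.COLOR_RGB2GRAY).astype(np.float32)
    T=g(d0)[y0:y1,x0:x1];I=g(d1)[y0-5:y1+5,x0-5:x1+5]
    U=4;T=cv2.resize(T,None,fx=U,fy=U,interpolation=3);I=cv2.resize(I,None,fx=U,fy=U,interpolation=3)
    r=cv2.matchTemplate(I,T,cv2.TM_CCOEFF_NORMED);_,s,_,l=cv2.minMaxLoc(r)
    dx,dy=l[0]/U-5,l[1]/U-5;c=((x0+x1)/2,(y0+y1)/2)
    return (dx,dy,round(s,3)),(onz(d1,c[0]+dx,c[1]+dy,z)-onz(d0,*c,z))[:2].round(1)
print('scene',sub(ld('s0'),ld('last_scene'),(284,248,328,276),60))
print('side',sub(ld('d0'),ld('last_side'),(212,218,245,256),70))
E
python3 mv.py
```

```text
scene ((0.0, 0.0, 0.962), array([0., 0.]))
side ((0.0, 0.0, 0.869), array([0., 0.]))
```

Call:
{"method": "send_rows", "body": {"series": [{"ax":0,"ay":0,"az":0,"dx":0,"dy":-0.1,"dz":0,"hand":1},{"ax":0,"ay":0,"az":0,"dx":0,"dy":-0.2,"dz":0,"hand":1},{"ax":0,"ay":0,"az":0,"dx":0,"dy":-0.2,"dz":0,"hand":1}]}}

```text
clock: 4.1
eef_pos: [443.0, 181.6, 113.8]
tool_rot: [3.14, -0.0, 1.676]
force: [0.3, -0.2, -0.5]
width: 7.8
gripper_force: 58.6
```

```bash
python3 st.py; python3 mv.py
```

```text
4.25 [443.   181.64 113.84] [ 3.14 -0.    1.68] 7.672279746597127 [ 1.29 -0.42 -0.47] [-0.07 -0.18 -0.04] 58.501054644584656
scene ((0.0, 0.0, 0.986), array([0., 0.]))
side ((0.0, 0.0, 0.908), array([0., 0.]))
```

Call:
{"method": "send_rows", "body": {"series": [{"ax":0,"ay":0,"az":0,"dx":0,"dy":0.28,"dz":-0.65,"hand":1},{"ax":0,"ay":0,"az":0,"dx":0,"dy":0.57,"dz":-1.23,"hand":1},{"ax":0,"ay":0,"az":0,"dx":0,"dy":0.88,"dz":-1.8,"hand":1},{"ax":0,"ay":0,"az":0,"dx":0,"dy":1.23,"dz":-2.34,"hand":1},{"ax":0,"ay":0,"az":0,"dx":0,"dy":1.61,"dz":-2.87,"hand":1}]}}

```text
clock: 4.75
eef_pos: [458.7, 183.3, 143.2]
tool_rot: [3.141, -0.0, 1.676]
force: [2.4, 0.3, -2.1]
width: 7.7
gripper_force: 58.5
```

```bash
python3 st.py; python3 mv.py
```

```text
4.9 [458.53 183.22 142.96] [ 3.14 -0.    1.68] 8.176373274469032 [ 1.32  0.14 -0.94] [ 0.02 -0.44  0.01] 58.80199670791626
scene ((0.0, 0.0, 0.985), array([0., 0.]))
side ((0.0, 0.0, 0.923), array([0., 0.]))
```

Call:
{"method": "send_rows", "body": {"series": [{"ax":0,"ay":0,"az":0,"dx":0,"dy":0.6,"dz":-0.63,"hand":1},{"ax":0,"ay":0,"az":0,"dx":0,"dy":1.21,"dz":-1.24,"hand":1},{"ax":0,"ay":0,"az":0,"dx":0,"dy":1.87,"dz":-1.81,"hand":1},{"ax":0,"ay":0,"az":0,"dx":0,"dy":2.57,"dz":-2.32,"hand":1},{"ax":0,"ay":0,"az":0,"dx":0,"dy":3.3,"dz":-2.77,"hand":1}]}}

```text
clock: 5.4
eef_pos: [490.3, 186.4, 171.0]
tool_rot: [-3.14, 0.0, 1.676]
force: [-3.6, -1.1, 5.6]
width: 7.8
gripper_force: 59.5
```

```bash
python3 st.py; python3 mv.py
```

```text
5.55 [491.14 186.54 171.37] [-3.14 -0.    1.68] 7.5640080758104675 [-4.53 -1.39  9.39] [-0.26  0.84  0.03] 59.805116057395935
scene ((0.0, 0.0, 0.983), array([0., 0.]))
side ((0.0, 0.0, 0.925), array([0., 0.]))
```

Call:
{"method": "send_rows", "body": {"series": [{"ax":0,"ay":0,"az":0,"dx":0,"dy":-0.05,"dz":-0.1,"hand":1},{"ax":0,"ay":0,"az":0,"dx":0,"dy":-0.08,"dz":-0.15,"hand":1},{"ax":0,"ay":0,"az":0,"dx":0,"dy":-0.08,"dz":-0.15,"hand":1}]}}

```text
clock: 5.85
eef_pos: [491.0, 186.6, 171.7]
tool_rot: [3.14, -0.0, 1.675]
force: [1.7, 0.4, -2.7]
width: 7.4
gripper_force: 58.7
```

```bash
python3 st.py; python3 mv.py
```

```text
6.0 [490.55 186.58 171.68] [ 3.14 -0.    1.68] 8.001346267760006 [ 1.23 -0.13 -2.19] [ 0.02 -0.31 -0.05] 58.729180097579956
scene ((0.0, 0.0, 0.982), array([0., 0.]))
side ((0.0, 0.0, 0.917), array([0., 0.]))
```

Call:
{"method": "send_rows", "body": {"series": [{"ax":0,"ay":0,"az":0,"dx":0,"dy":0.72,"dz":-0.37,"hand":1},{"ax":0,"ay":0,"az":0,"dx":0,"dy":1.52,"dz":-0.72,"hand":1},{"ax":0,"ay":0,"az":0,"dx":0,"dy":2.33,"dz":-1.0,"hand":1},{"ax":0,"ay":0,"az":0,"dx":0,"dy":3.17,"dz":-1.21,"hand":1},{"ax":0,"ay":0,"az":0,"dx":0,"dy":3.17,"dz":-1.21,"hand":1}]}}

```text
clock: 6.5
eef_pos: [523.1, 189.9, 184.0]
tool_rot: [3.14, -0.0, 1.675]
force: [0.5, 0.4, -2.4]
width: 7.8
gripper_force: 59.0
```

```bash
python3 st.py; python3 mv.py
```

```text
6.65 [521.47 189.84 183.8 ] [-3.14 -0.    1.68] 7.357543980090151 [ 0.84 -0.3  -3.14] [ 0.01 -0.21 -0.09] 58.89477252960205
scene ((0.0, -1.0, 0.975), array([-3.1, -0.8]))
side ((1.0, 0.0, 0.819), array([-3.6, -0.7]))
```

```bash
cat >> mv.py <<'E'
# foot edge / subpixel: ECC translation on lower body
def ecc(d0,d1,box,z):
    x0,y0,x1,y1=box;g=lambda d:cv2.cvtColor(d['pixels'],cv2.COLOR_RGB2HSV)[y0:y1,x0:x1,1]
    W=np.eye(2,3,dtype=np.float32);s,W=cv2.findTransformECC(g(d0),g(d1),W,cv2.MOTION_TRANSLATION,(3,200,1e-6),None,3)
    dx,dy=W[:,2];c=((x0+x1)/2,(y0+y1)/2)
    return (round(dx,2),round(dy,2),round(s,3)),(onz(d1,c[0]+dx,c[1]+dy,z)-onz(d0,*c,z))[:2].round(1)
print('ecc scene',ecc(ld('s0'),ld('last_scene'),(285,258,328,282),30))
print('ecc scene rim/bolts',ecc(ld('s0'),ld('last_scene'),(283,240,330,270),90))
print('ecc side',ecc(ld('d0'),ld('last_side'),(210,238,248,262),30))
E
python3 mv.py
```

```text
scene ((0.0, -1.0, 0.975), array([-3.1, -0.8]))
side ((1.0, 0.0, 0.819), array([-3.6, -0.7]))
ecc scene ((np.float32(0.14), np.float32(-0.76), 0.999), array([-2.5, -0.2]))
ecc scene rim/bolts ((np.float32(0.04), np.float32(-0.24), 0.977), array([-0.8, -0.1]))
ecc side ((np.float32(0.51), np.float32(0.04), 0.994), array([-1.9, -0.2]))
```

Call:
{"method": "send_rows", "body": {"series": [{"ax":0,"ay":0,"az":0,"dx":0,"dy":0.01,"dz":0.04,"hand":1},{"ax":0,"ay":0,"az":0,"dx":0,"dy":0.02,"dz":0.06,"hand":1},{"ax":0,"ay":0,"az":0,"dx":0,"dy":0.02,"dz":0.06,"hand":1}]}}

```text
clock: 6.95
eef_pos: [521.5, 189.8, 183.7]
tool_rot: [3.142, -0.0, 1.676]
force: [0.3, -0.5, 2.4]
width: 7.5
gripper_force: 59.5
```

```bash
python3 st.py; python3 mv.py
```

```text
7.1 [521.61 189.84 183.65] [ 3.14 -0.    1.68] 7.919605380468891 [-0.71 -0.75  3.46] [-0.23  0.27  0.04] 59.63922679424286
scene ((0.0, -1.0, 0.976), array([-3.1, -0.8]))
side ((1.0, 0.0, 0.819), array([-3.6, -0.7]))
ecc scene ((np.float32(0.13), np.float32(-0.76), 0.999), array([-2.5, -0.2]))
ecc scene rim/bolts ((np.float32(0.03), np.float32(-0.2), 0.978), array([-0.7, -0.1]))
ecc side ((np.float32(0.52), np.float32(0.04), 0.994), array([-1.9, -0.2]))
```

Call:
{"method": "send_rows", "body": {"series": [{"ax":0,"ay":0,"az":0,"dx":0,"dy":0.25,"dz":-0.07,"hand":1},{"ax":0,"ay":0,"az":0,"dx":0,"dy":0.5,"dz":-0.11,"hand":1},{"ax":0,"ay":0,"az":0,"dx":0,"dy":0.8,"dz":-0.15,"hand":1},{"ax":0,"ay":0,"az":0,"dx":0,"dy":1.05,"dz":-0.18,"hand":1},{"ax":0,"ay":0,"az":0,"dx":0,"dy":1.05,"dz":-0.18,"hand":1}]}}

```text
clock: 7.6
eef_pos: [533.1, 191.0, 185.2]
tool_rot: [3.14, -0.0, 1.675]
force: [0.6, -1.4, 4.1]
width: 7.8
gripper_force: 59.7
```

```bash
python3 st.py; python3 mv.py
```

```text
7.75 [532.6  190.96 185.15] [ 3.14 -0.    1.68] 7.914187125026536 [-0.52 -1.11  3.55] [-0.28 -0.07  0.05] 59.733107686042786
scene ((0.0, -1.0, 0.974), array([-3.1, -0.8]))
side ((1.0, 0.0, 0.825), array([-3.6, -0.7]))
ecc scene ((np.float32(0.13), np.float32(-0.74), 0.999), array([-2.4, -0.2]))
ecc scene rim/bolts ((np.float32(0.02), np.float32(-0.17), 0.975), array([-0.5, -0.1]))
ecc side ((np.float32(0.51), np.float32(0.03), 0.994), array([-1.9, -0.2]))
```

Call:
{"method": "send_rows", "body": {"series": [{"ax":0,"ay":0,"az":0,"dx":0,"dy":0.3,"dz":-0.03,"hand":1},{"ax":0,"ay":0,"az":0,"dx":0,"dy":0.6,"dz":-0.05,"hand":1},{"ax":0,"ay":0,"az":0,"dx":0,"dy":0.85,"dz":-0.07,"hand":1},{"ax":0,"ay":0,"az":0,"dx":0,"dy":1.05,"dz":-0.08,"hand":1},{"ax":0,"ay":0,"az":0,"dx":0,"dy":1.05,"dz":-0.08,"hand":1}]}}

```text
clock: 8.25
eef_pos: [542.9, 192.0, 185.6]
tool_rot: [3.142, 0.0, 1.676]
force: [0.5, -2.2, 2.1]
width: 7.7
gripper_force: 59.3
```

```bash
python3 st.py; python3 mv.py|tail -3; python3 - <<'E'
from h import *
a=ld('last_scene');b=ld('last_side')
f=lambda d,x,y,w=100,h=100:cv2.resize(d['pixels'][y:y+h,x:x+w],(w*4,h*4),interpolation=cv2.INTER_CUBIC)
cv2.imwrite('pics/c4.png',np.hstack([f(a,260,185),f(b,185,170)])[:,:,::-1])
E
```

```text
8.4 [542.71 191.97 185.61] [3.14 0.   1.68] 7.820367786030055 [ 0.69 -1.08  0.37] [-0.26 -0.14  0.01] 59.306103587150574
ecc scene ((np.float32(0.14), np.float32(-0.76), 0.999), array([-2.5, -0.2]))
ecc scene rim/bolts ((np.float32(0.04), np.float32(-0.37), 0.975), array([-1.2, -0.2]))
ecc side ((np.float32(0.52), np.float32(0.05), 0.994), array([-1.9, -0.1]))
```

View pics/c4.png

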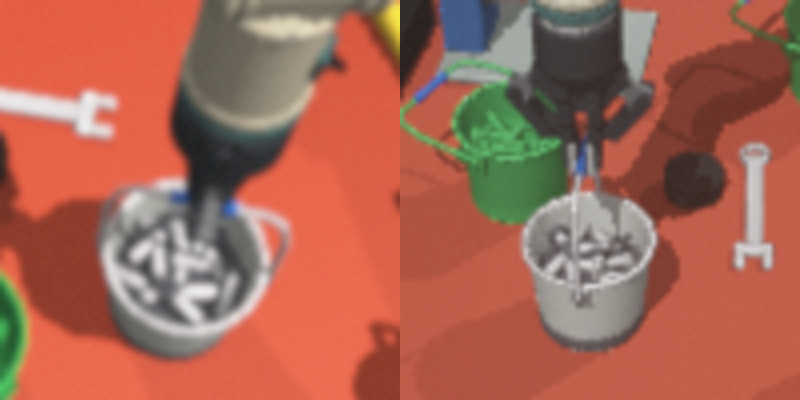

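Bail is upright at side crop (580,160), and the pail stands flat in place within about 2 mm. Lifting gently.

Call:
{"method": "send_rows", "body": {"series": [{"ax":0,"ay":0,"az":0,"dx":0,"dy":0,"dz":-0.05,"hand":1},{"ax":0,"ay":0,"az":0,"dx":0,"dy":0,"dz":-0.15,"hand":1},{"ax":0,"ay":0,"az":0,"dx":0,"dy":0,"dz":-0.3,"hand":1},{"ax":0,"ay":0,"az":0,"dx":0,"dy":0,"dz":-0.6,"hand":1},{"ax":0,"ay":0,"az":0,"dx":0,"dy":0,"dz":-1.1,"hand":1},{"ax":0,"ay":0,"az":0,"dx":0,"dy":0,"dz":-1.8,"hand":1},{"ax":0,"ay":0,"az":0,"dx":0,"dy":0,"dz":-2.7,"hand":1},{"ax":0,"ay":0,"az":0,"dx":0,"dy":0,"dz":-3.7,"hand":1},{"ax":0,"ay":0,"az":0,"dx":0,"dy":0,"dz":-4.7,"hand":1},{"ax":0,"ay":0,"az":0,"dx":0,"dy":0,"dz":-5.7,"hand":1}]}}

```text
clock: 9.4
eef_pos: [542.7, 192.1, 244.0]
tool_rot: [3.141, -0.0, 1.676]
force: [-0.6, 0.0, -6.9]
width: 7.4
gripper_force: 58.5
```

Call:
{"method": "send_rows", "body": {"series": [{"ax":0,"ay":0,"az":0,"dx":0,"dy":0,"dz":-1.2,"hand":1},{"ax":0,"ay":0,"az":0,"dx":0,"dy":0,"dz":-2.5,"hand":1},{"ax":0,"ay":0,"az":0,"dx":0,"dy":0,"dz":-4,"hand":1},{"ax":0,"ay":0,"az":0,"dx":0,"dy":0,"dz":-5.5,"hand":1},{"ax":0,"ay":0,"az":0,"dx":0,"dy":0,"dz":-6.8,"hand":1},{"ax":0,"ay":0,"az":0,"dx":0,"dy":0,"dz":-7.8,"hand":1},{"ax":0,"ay":0,"az":0,"dx":0,"dy":0,"dz":-8.5,"hand":1},{"ax":0,"ay":0,"az":0,"dx":0,"dy":0,"dz":-8.8,"hand":1},{"ax":0,"ay":0,"az":0,"dx":0,"dy":0,"dz":-8.9,"hand":1}]}}

```text
clock: 10.3
eef_pos: [542.5, 192.0, 331.9]
tool_rot: [-3.141, 0.0, 1.676]
force: [-0.5, -0.4, -5.7]
width: 7.7
gripper_force: 58.4
```

```bash
python3 st.py; python3 - <<'E'
from h import *
print(onz(ld('s1'),118,190,110),onz(ld('s0'),245,268,100),onz(ld('s0'),190,178,110))
s=read_state();y=s['tool_rot'][2];c,sn=np.cos(y),np.sin(y)
for T in([500,-199.8],[631.5,-199.8]):
    d=np.array(T)-s['eef_pos'][:2];print('tool dx,dy cm',(d@[c,sn])/10,(d@[sn,-c])/10)
E
```

```text
10.45 [542.29 191.93 331.24] [-3.14  0.    1.68] 7.684547563595857 [ 0.68  0.27 -6.43] [ 0.02  0.01 -0.03] 58.46024930477142
[ 549.47634566 -429.09251762  110.        ] [657.52403467  40.66338091 100.        ] [ 432.32213225 -230.05233813  110.        ]
tool dx,dy cm -38.51374121871617 -8.311187287409787
tool dx,dy cm -39.89192049811164 4.766393600271427
```

Call:
{"method": "send_rows", "body": {"series": [{"ax":0,"ay":0,"az":0,"dx":-0.23,"dy":-0.05,"dz":0,"hand":1},{"ax":0,"ay":0,"az":0.001,"dx":-0.92,"dy":-0.2,"dz":0,"hand":1},{"ax":0,"ay":0,"az":0.002,"dx":-2.08,"dy":-0.45,"dz":0,"hand":1},{"ax":0,"ay":0,"az":0.004,"dx":-3.66,"dy":-0.79,"dz":0,"hand":1},{"ax":0,"ay":0,"az":0.006,"dx":-5.62,"dy":-1.21,"dz":0,"hand":1},{"ax":0,"ay":0,"az":0.008,"dx":-7.93,"dy":-1.71,"dz":0,"hand":1},{"ax":0,"ay":0,"az":0.011,"dx":-10.5,"dy":-2.27,"dz":0,"hand":1},{"ax":0,"ay":0,"az":0.014,"dx":-13.3,"dy":-2.86,"dz":0,"hand":1},{"ax":0,"ay":0,"az":0.018,"dx":-16.25,"dy":-3.5,"dz":0,"hand":1},{"ax":0,"ay":0,"az":0.021,"dx":-19.25,"dy":-4.15,"dz":0,"hand":1}]}}

```text
clock: 11.45
eef_pos: [520.6, -6.6, 332.0]
tool_rot: [3.142, 0.001, 1.653]
force: [0.5, -1.0, -5.7]
width: 7.5
gripper_force: 58.3
```

Call:
{"method": "send_rows", "body": {"series": [{"ax":0,"ay":0,"az":0.003,"dx":-3,"dy":-0.58,"dz":0,"hand":1},{"ax":0,"ay":0,"az":0.007,"dx":-5.95,"dy":-1.16,"dz":0,"hand":1},{"ax":0,"ay":0,"az":0.01,"dx":-8.75,"dy":-1.7,"dz":0,"hand":1},{"ax":0,"ay":0,"az":0.013,"dx":-11.3,"dy":-2.2,"dz":0,"hand":1},{"ax":0,"ay":0,"az":0.015,"dx":-13.6,"dy":-2.65,"dz":0,"hand":1},{"ax":0,"ay":0,"az":0.017,"dx":-15.6,"dy":-3.04,"dz":0,"hand":1},{"ax":0,"ay":0,"az":0.019,"dx":-17.2,"dy":-3.35,"dz":0,"hand":1},{"ax":0,"ay":0,"az":0.02,"dx":-18.4,"dy":-3.58,"dz":0,"hand":1},{"ax":0,"ay":0,"az":0.021,"dx":-19.05,"dy":-3.72,"dz":0,"hand":1},{"ax":0,"ay":0,"az":0.021,"dx":-19.25,"dy":-3.75,"dz":0,"hand":1}]}}

```text
clock: 12.45
eef_pos: [499.8, -199.7, 331.8]
tool_rot: [-3.141, 0.0, 1.632]
force: [-1.2, 0.1, -6.7]
width: 7.9
gripper_force: 58.4
```

Call:
{"method": "send_rows", "body": {"series": [{"ax":0,"ay":0,"az":0,"dx":0,"dy":0,"dz":0,"hand":1},{"ax":0,"ay":0,"az":0,"dx":0,"dy":0,"dz":0,"hand":1},{"ax":0,"ay":0,"az":0,"dx":0,"dy":0,"dz":0,"hand":1},{"ax":0,"ay":0,"az":0,"dx":0,"dy":0,"dz":0,"hand":1},{"ax":0,"ay":0,"az":0,"dx":0,"dy":0,"dz":0,"hand":1}]}}

```text
clock: 12.95
eef_pos: [500.4, -198.4, 331.8]
tool_rot: [3.142, -0.0, 1.634]
force: [0.9, 0.7, -7.3]
width: 7.8
gripper_force: 58.5
```

```bash
python3 st.py; python3 - <<'E'
from h import *
w=save('wrist','w3.png');a=ld('last_scene');b=ld('last_side')
f=lambda d,x,y,w=100,h=75:cv2.resize(d['pixels'][y:y+h,x:x+w],(w*4,h*4),interpolation=cv2.INTER_CUBIC)
im=np.vstack([np.hstack([f(a,115,150),f(b,190,85)]),np.hstack([cv2.resize(w['pixels'],(400,300)),f(w,200,230)])])
cv2.imwrite('pics/c5.png',im[:,:,::-1])
s=read_state();y=s['tool_rot'][2];c,sn=np.cos(y),np.sin(y)
d=np.array([631.5,-199.8])-s['eef_pos'][:2];print('tool dx,dy cm',(d@[c,sn])/10,(d@[sn,-c])/10)
E
```

```text
13.1 [ 500.35 -198.59  331.82] [ 3.14 -0.    1.63] 8.13574218272971 [ 0.22  0.26 -6.62] [-0.05  0.03  0.01] 58.494383096694946
tool dx,dy cm -0.9412090802988453 13.085595557246602
```

View pics/c5.png

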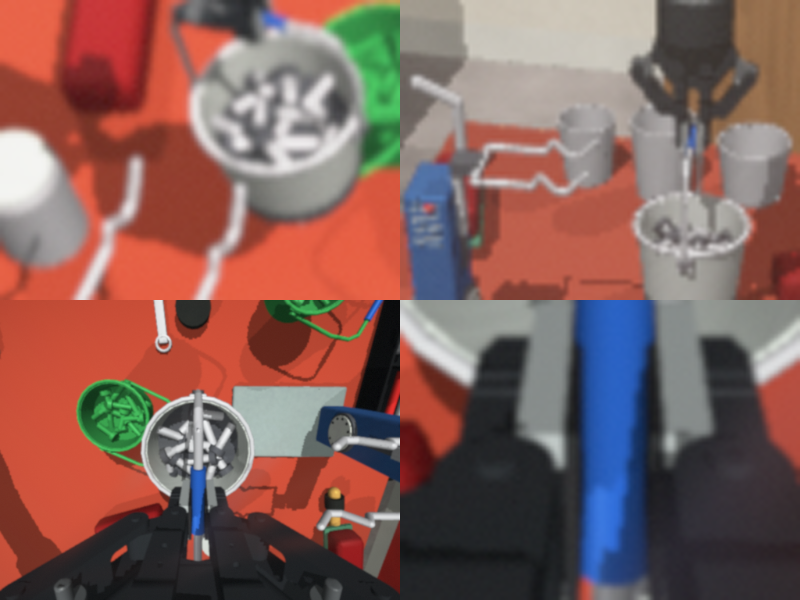

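Pail hangs upright from the sleeve, in front of the fork. In the full-size wrist view the prong tips are at about (429,188) and (410,282). I'm using that view to measure the sleeve against the fork laterally.

```bash
python3 - <<'E'
from h import *
w=ld('w3');p=cv2.cvtColor(w['pixels'],cv2.COLOR_RGB2HSV)
m=((p[...,0]>100)&(p[...,0]<135)&(p[...,1]>110)&(p[...,2]>60)); m[:,:235]=0;m[:,275:]=0;m[:200]=0;m[320:]=0
v,u=np.nonzero(m);print(u.min(),u.max(),v.min(),v.max())
for k in(v.min(),v.max()): print(k,onz(w,u[v==k].mean(),k,345.7))
# prongs: bright grey in right region
x0=400;q=((p[...,1]<60)&(p[...,2]>130));
for x in range(405,512,8):
    vv=np.nonzero(q[150:310,x])[0]+150; g=np.split(vv,np.nonzero(np.diff(vv)>2)[0]+1)
    print(x,[(int(k[0]),int(k[-1])) for k in g if len(k)>1])
X=lambda x,y,z:[631.5+x*.998-y*.061,-199.8+x*.061+y*.998,z]
for y in(36,-36): print([proj(w,X(x,y,294+dz)).round(1) for x,dz in((-24,17),(0,-3),(22,12),(60,0))])
E
```

```text
243 263 213 300
213 [ 499.67947785 -174.77158673  345.7       ]
300 [ 501.95430892 -225.04683673  345.7       ]
405 []
413 [(281, 294)]
421 [(269, 282)]
429 [(183, 192), (269, 277)]
437 [(177, 189), (269, 277)]
445 [(153, 156), (174, 184), (272, 280)]
453 [(175, 183), (275, 283)]
461 [(175, 183), (277, 286)]
469 [(177, 185), (280, 289)]
477 [(178, 186), (272, 291)]
485 [(179, 187), (272, 281)]
493 [(180, 189), (272, 281)]
501 [(177, 190), (272, 281)]
509 [(177, 186), (273, 281)]
[array([431. , 187.4]), array([449. , 179.1]), array([500.6, 185.3]), array([543.2, 180.4])]
[array([411.1, 289.6]), array([429.1, 272.8]), array([473.7, 285.2]), array([513.4, 275.3])]
```

Call:
{"method": "send_rows", "body": {"series": [{"ax":0,"ay":0,"az":0,"dx":-0.01,"dy":0.14,"dz":0,"hand":1},{"ax":0,"ay":0,"az":0,"dx":-0.04,"dy":0.56,"dz":0,"hand":1},{"ax":0,"ay":0,"az":0,"dx":-0.08,"dy":1.24,"dz":0,"hand":1},{"ax":0,"ay":0,"az":0,"dx":-0.14,"dy":2.16,"dz":0,"hand":1},{"ax":0,"ay":0,"az":0,"dx":-0.21,"dy":3.26,"dz":0,"hand":1},{"ax":0,"ay":0,"az":0,"dx":-0.29,"dy":4.5,"dz":0,"hand":1},{"ax":0,"ay":0,"az":0,"dx":-0.38,"dy":5.85,"dz":0,"hand":1},{"ax":0,"ay":0,"az":0,"dx":-0.47,"dy":7.2,"dz":0,"hand":1},{"ax":0,"ay":0,"az":0,"dx":-0.56,"dy":8.55,"dz":0,"hand":1},{"ax":0,"ay":0,"az":0,"dx":-0.64,"dy":9.8,"dz":0,"hand":1}]}}

```text
clock: 14.15
eef_pos: [600.1, -198.6, 331.3]
tool_rot: [3.141, -0.0, 1.634]
force: [0.2, 0.9, -6.0]
width: 7.8
gripper_force: 58.6
```

Call:
{"method": "send_rows", "body": {"series": [{"ax":0,"ay":0,"az":0,"dx":-0.07,"dy":1.1,"dz":0,"hand":1},{"ax":0,"ay":0,"az":0,"dx":-0.13,"dy":2.02,"dz":0,"hand":1},{"ax":0,"ay":0,"az":0,"dx":-0.17,"dy":2.7,"dz":0,"hand":1},{"ax":0,"ay":0,"az":0,"dx":-0.2,"dy":3.12,"dz":0,"hand":1},{"ax":0,"ay":0,"az":0,"dx":-0.21,"dy":3.26,"dz":0,"hand":1},{"ax":0,"ay":0,"az":0,"dx":-0.21,"dy":3.26,"dz":0,"hand":1},{"ax":0,"ay":0,"az":0,"dx":-0.21,"dy":3.26,"dz":0,"hand":1},{"ax":0,"ay":0,"az":0,"dx":-0.21,"dy":3.26,"dz":0,"hand":1}]}}

```text
clock: 14.95
eef_pos: [630.8, -199.1, 332.0]
tool_rot: [-3.141, -0.0, 1.633]
force: [0.5, 0.4, -6.7]
width: 7.5
gripper_force: 58.4
```

```bash
python3 st.py; python3 - <<'E'
from h import *
w=save('wrist','w4.png');a=ld('last_scene');b=ld('last_side')
f=lambda d,x,y,w=100,h=75:cv2.resize(d['pixels'][y:y+h,x:x+w],(w*4,h*4),interpolation=cv2.INTER_CUBIC)
im=np.vstack([np.hstack([f(a,105,165),f(b,175,80)]),np.hstack([cv2.resize(w['pixels'],(400,300)),cv2.resize(w['pixels'][130:355,110:410],(400,300))])])
cv2.imwrite('pics/c6.png',im[:,:,::-1])
E
```

```text
15.1 [ 630.96 -199.03  331.96] [ 3.14 -0.    1.63] 7.9971156576884495 [-0.27 -0.01 -6.86] [0.01 0.01 0.08] 58.48010838031769
```

View pics/c6.png

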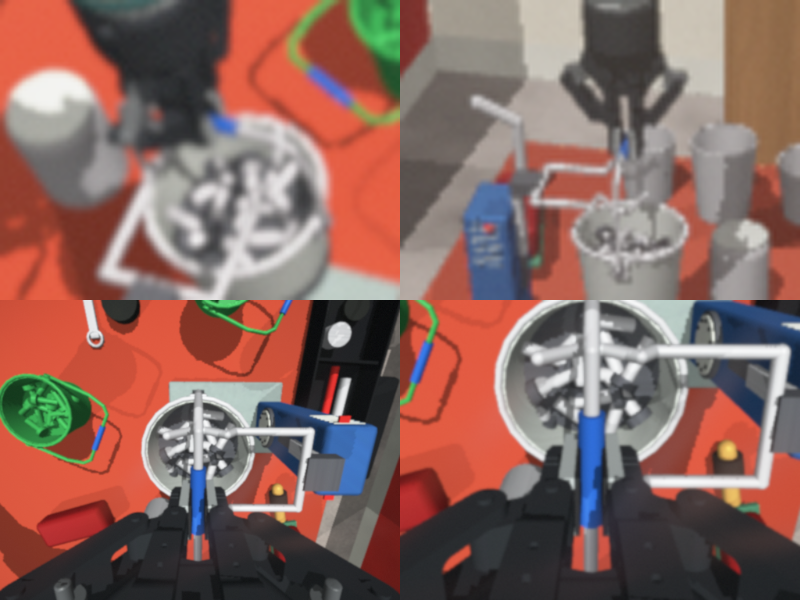

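The wire now lies over the prongs between tip and rear peak. In the upscaled wrist crop it is at x≈592, with the tip near 540 and the peak near 645. One numerical check of the sideways centring before lowering.

```bash
python3 - <<'E'
from h import *
w=ld('w4');p=cv2.cvtColor(w['pixels'],cv2.COLOR_RGB2HSV)
q=((p[...,1]<60)&(p[...,2]>150))
for x in range(330,376,8):
    vv=np.nonzero(q[150:300,x])[0]+150; g=np.split(vv,np.nonzero(np.diff(vv)>2)[0]+1)
    g=[k.mean() for k in g if len(k)>4];print(x,g,[onz(w,x,k,294).round(1)[:2] for k in g])
X=lambda x,y,z:[631.5+x*.998-y*.061,-199.8+x*.061+y*.998,z]
for y in(36,-36): print([proj(w,X(x,y,294+dz)).round(1) for x,dz in((-24,17),(0,-3),(22,12),(60,0))])
m=((p[...,0]>100)&(p[...,0]<135)&(p[...,1]>110)&(p[...,2]>60)); m[:,:235]=0;m[:,275:]=0;m[:200]=0;m[320:]=0
v,u=np.nonzero(m)
for k in(v.min(),v.max()): print(k,onz(w,u[v==k].mean(),k,345.9))
r=q[150:205,235:275]; 
for y in(170,185,200): 
    uu=np.nonzero(q[y,240:266])[0]+240; print(y,uu.min(),uu.max(),onz(w,uu.mean(),y,345.9))
E
```

```text
330 [np.float64(167.5), np.float64(266.0)] [array([ 678.7, -160.9]), array([ 689. , -233.4])]
338 [np.float64(167.5), np.float64(266.0)] [array([ 683.9, -160.6]), array([ 694.8, -233. ])]
346 [np.float64(167.5), np.float64(266.0)] [array([ 689. , -160.3]), array([ 700.6, -232.7])]
354 [np.float64(168.5), np.float64(266.0)] [array([ 694.3, -160.6]), array([ 706.4, -232.3])]
362 [np.float64(168.5), np.float64(266.0)] [array([ 699.5, -160.3]), array([ 712.2, -231.9])]
370 [np.float64(168.5), np.float64(266.0)] [array([ 704.7, -160. ]), array([ 718. , -231.6])]
[array([213.5, 173.4]), array([253.9, 166.3]), array([290.1, 171.5]), array([346.2, 167.4])]
[array([217.8, 278.4]), array([253.7, 262.4]), array([285.9, 274.2]), array([336.5, 264.7])]
212 [ 633.30221851 -174.49219978  345.9       ]
300 [ 632.31109818 -225.48210004  345.9       ]
170 249 265 [ 629.97243156 -153.75537429  345.9       ]
185 242 265 [ 628.80355825 -161.09082824  345.9       ]
200 249 265 [ 630.72682168 -168.47198271  345.9       ]
```

Call:
{"method": "send_rows", "body": {"series": [{"ax":0,"ay":0,"az":0,"dx":0,"dy":0,"dz":0.2,"hand":1},{"ax":0,"ay":0,"az":0,"dx":0,"dy":0,"dz":0.6,"hand":1},{"ax":0,"ay":0,"az":0,"dx":0,"dy":0,"dz":1.1,"hand":1},{"ax":0,"ay":0,"az":0,"dx":0,"dy":0,"dz":1.7,"hand":1},{"ax":0,"ay":0,"az":0,"dx":0,"dy":0,"dz":2.3,"hand":1},{"ax":0,"ay":0,"az":0,"dx":0,"dy":0,"dz":2.9,"hand":1},{"ax":0,"ay":0,"az":0,"dx":0,"dy":0,"dz":3.4,"hand":1},{"ax":0,"ay":0,"az":0,"dx":0,"dy":0,"dz":3.8,"hand":1},{"ax":0,"ay":0,"az":0,"dx":0,"dy":0,"dz":4.0,"hand":1},{"ax":0,"ay":0,"az":0,"dx":0,"dy":0,"dz":4.1,"hand":1}]}}

```text
clock: 16.15
eef_pos: [631.1, -198.9, 290.6]
tool_rot: [-3.141, -0.0, 1.634]
force: [-0.6, 1.0, -6.7]
width: 7.4
gripper_force: 58.5
```

Call:
{"method": "send_rows", "body": {"series": [{"ax":0,"ay":0,"az":0,"dx":0,"dy":0,"dz":0.1,"hand":1},{"ax":0,"ay":0,"az":0,"dx":0,"dy":0,"dz":0.2,"hand":1},{"ax":0,"ay":0,"az":0,"dx":0,"dy":0,"dz":0.3,"hand":1},{"ax":0,"ay":0,"az":0,"dx":0,"dy":0,"dz":0.4,"hand":1},{"ax":0,"ay":0,"az":0,"dx":0,"dy":0,"dz":0.5,"hand":1},{"ax":0,"ay":0,"az":0,"dx":0,"dy":0,"dz":0.6,"hand":1},{"ax":0,"ay":0,"az":0,"dx":0,"dy":0,"dz":0.7,"hand":1},{"ax":0,"ay":0,"az":0,"dx":0,"dy":0,"dz":0.8,"hand":1},{"ax":0,"ay":0,"az":0,"dx":0,"dy":0,"dz":0.9,"hand":1},{"ax":0,"ay":0,"az":0,"dx":0,"dy":0,"dz":1.0,"hand":1}]}}

```text
clock: 17.15
eef_pos: [631.2, -199.0, 280.8]
tool_rot: [3.141, 0.0, 1.634]
force: [0.2, -0.1, -5.8]
width: 7.6
gripper_force: 58.6
```

Call:
{"method": "send_rows", "body": {"series": [{"ax":0,"ay":0,"az":0,"dx":0,"dy":0,"dz":0.1,"hand":1},{"ax":0,"ay":0,"az":0,"dx":0,"dy":0,"dz":0.2,"hand":1},{"ax":0,"ay":0,"az":0,"dx":0,"dy":0,"dz":0.3,"hand":1},{"ax":0,"ay":0,"az":0,"dx":0,"dy":0,"dz":0.4,"hand":1},{"ax":0,"ay":0,"az":0,"dx":0,"dy":0,"dz":0.5,"hand":1},{"ax":0,"ay":0,"az":0,"dx":0,"dy":0,"dz":0.6,"hand":1},{"ax":0,"ay":0,"az":0,"dx":0,"dy":0,"dz":0.7,"hand":1},{"ax":0,"ay":0,"az":0,"dx":0,"dy":0,"dz":0.8,"hand":1},{"ax":0,"ay":0,"az":0,"dx":0,"dy":0,"dz":0.9,"hand":1},{"ax":0,"ay":0,"az":0,"dx":0,"dy":0,"dz":1.0,"hand":1}]}}

```text
clock: 18.15
eef_pos: [631.2, -199.0, 270.8]
tool_rot: [3.141, -0.0, 1.634]
force: [-0.8, 0.1, -4.9]
width: 7.7
gripper_force: 58.7
```

```bash
python3 st.py
```

```text
18.3 [ 631.19 -199.    270.82] [ 3.14 -0.    1.63] 7.595034787389849 [-0.3  -0.13 -5.09] [-0.    0.11 -0.03] 58.73465359210968
```

Call:
{"method": "send_rows", "body": {"series": [{"ax":0,"ay":0,"az":0,"dx":0,"dy":0,"dz":0.1,"hand":1},{"ax":0,"ay":0,"az":0,"dx":0,"dy":0,"dz":0.2,"hand":1},{"ax":0,"ay":0,"az":0,"dx":0,"dy":0,"dz":0.3,"hand":1},{"ax":0,"ay":0,"az":0,"dx":0,"dy":0,"dz":0.4,"hand":1},{"ax":0,"ay":0,"az":0,"dx":0,"dy":0,"dz":0.5,"hand":1},{"ax":0,"ay":0,"az":0,"dx":0,"dy":0,"dz":0.6,"hand":1},{"ax":0,"ay":0,"az":0,"dx":0,"dy":0,"dz":0.7,"hand":1},{"ax":0,"ay":0,"az":0,"dx":0,"dy":0,"dz":0.8,"hand":1},{"ax":0,"ay":0,"az":0,"dx":0,"dy":0,"dz":0.9,"hand":1},{"ax":0,"ay":0,"az":0,"dx":0,"dy":0,"dz":1.0,"hand":1}]}}

```text
clock: 19.3
eef_pos: [631.2, -199.0, 260.8]
tool_rot: [3.141, -0.0, 1.634]
force: [-0.8, 0.0, -2.5]
width: 7.8
gripper_force: 58.9
```

```bash
cat > fk.py <<'E'
from h import *
# fork drop: rear straight prong + corner rows seen in the side view vs. unloaded
b=ld('last_side');o=ld('d1')
g=lambda d,box:cv2.cvtColor(d['pixels'],cv2.COLOR_RGB2GRAY)[box[1]:box[3],box[0]:box[2]]
x0,y0,x1,y1=208,114,222,134
T=cv2.resize(g(o,(x0,y0,x1,y1)),None,fx=4,fy=4,interpolation=3)
I=cv2.resize(g(b,(x0-4,y0-3,x1+4,y1+30)),None,fx=4,fy=4,interpolation=3)
r=cv2.matchTemplate(I,T,cv2.TM_CCOEFF_NORMED);_,s,_,l=cv2.minMaxLoc(r)
dx,dy=l[0]/4-4,l[1]/4-3
h=lambda z:proj(o,[723,-194.5,z])[1]
print('fork px',dx,dy,round(s,2),'mm',dy*20/(h(274)-h(294)))
E
python3 st.py; python3 fk.py
```

```text
19.45 [ 631.2  -198.97  260.82] [3.14 0.   1.63] 7.550292811910992 [-0.86  0.37 -3.4 ] [ 0.04  0.1  -0.03] 58.92615258693695
fork px 0.0 5.0 0.59 mm 23.96487919602979
```

Call:
{"method": "send_rows", "body": {"series": [{"ax":0,"ay":0,"az":0,"dx":0,"dy":0,"dz":0.1,"hand":1},{"ax":0,"ay":0,"az":0,"dx":0,"dy":0,"dz":0.2,"hand":1},{"ax":0,"ay":0,"az":0,"dx":0,"dy":0,"dz":0.3,"hand":1},{"ax":0,"ay":0,"az":0,"dx":0,"dy":0,"dz":0.4,"hand":1},{"ax":0,"ay":0,"az":0,"dx":0,"dy":0,"dz":0.5,"hand":1},{"ax":0,"ay":0,"az":0,"dx":0,"dy":0,"dz":0.6,"hand":1},{"ax":0,"ay":0,"az":0,"dx":0,"dy":0,"dz":0.7,"hand":1},{"ax":0,"ay":0,"az":0,"dx":0,"dy":0,"dz":0.8,"hand":1},{"ax":0,"ay":0,"az":0,"dx":0,"dy":0,"dz":0.9,"hand":1},{"ax":0,"ay":0,"az":0,"dx":0,"dy":0,"dz":1.0,"hand":1}]}}

```text
clock: 20.45
eef_pos: [631.2, -199.0, 250.8]
tool_rot: [3.141, 0.0, 1.634]
force: [-0.7, 0.5, -1.3]
width: 7.7
gripper_force: 59.1
```

```bash
cat > fm.py <<'E'
from h import *
F=[]
for _ in range(10): get_image('side');F.append(read_state()['force'])
F=np.array(F);print(F.mean(0).round(2),F.std(0).round(2),read_state()['eef_pos'],read_state()['clock'])
E
python3 fm.py;python3 st.py;python3 fk.py
```

```text
[-0.43  0.13 -1.38] [0.49 0.3  0.54] [ 631.23148305 -198.99591114  250.87224353] 20.95
21.1 [ 631.22 -198.97  250.87] [3.14 0.   1.63] 7.814677938632274 [-0.06  0.21 -0.85] [ 0.    0.1  -0.01] 59.11221742630005
fork px 0.0 7.0 0.59 mm 33.55083087444171
```

Call:
{"method": "send_rows", "body": {"series": [{"ax":0,"ay":0,"az":0,"dx":0,"dy":0,"dz":0.08,"hand":1},{"ax":0,"ay":0,"az":0,"dx":0,"dy":0,"dz":0.16,"hand":1},{"ax":0,"ay":0,"az":0,"dx":0,"dy":0,"dz":0.24,"hand":1},{"ax":0,"ay":0,"az":0,"dx":0,"dy":0,"dz":0.32,"hand":1},{"ax":0,"ay":0,"az":0,"dx":0,"dy":0,"dz":0.4,"hand":1},{"ax":0,"ay":0,"az":0,"dx":0,"dy":0,"dz":0.48,"hand":1},{"ax":0,"ay":0,"az":0,"dx":0,"dy":0,"dz":0.56,"hand":1},{"ax":0,"ay":0,"az":0,"dx":0,"dy":0,"dz":0.63,"hand":1},{"ax":0,"ay":0,"az":0,"dx":0,"dy":0,"dz":0.7,"hand":1},{"ax":0,"ay":0,"az":0,"dx":0,"dy":0,"dz":0.7,"hand":1}]}}

```text
clock: 22.1
eef_pos: [631.2, -198.9, 243.8]
tool_rot: [3.142, -0.0, 1.634]
force: [-0.5, 0.3, 0.3]
width: 7.4
gripper_force: 59.3
```

```bash
python3 fm.py;python3 fm.py;python3 st.py;python3 fk.py
```

```text
[-0.39  0.23  0.1 ] [0.51 0.3  0.52] [ 631.20702599 -198.98705642  243.87604405] 22.6
[-0.55  0.32  0.13] [0.31 0.46 0.38] [ 631.19795233 -198.99295011  243.82329402] 23.1
23.25 [ 631.18 -198.96  243.79] [ 3.14 -0.    1.63] 7.423709983860171 [-0.66  0.13 -0.  ] [0.01 0.06 0.04] 59.254193902015686
fork px 0.0 8.0 0.63 mm 38.343806713647666
```

Pail weight is fully on the fork (mean Fz about 0.1 N). Releasing.

Call:
{"method": "send_rows", "body": {"series": [{"ax":0,"ay":0,"az":0,"dx":0,"dy":0,"dz":0,"hand":0.9},{"ax":0,"ay":0,"az":0,"dx":0,"dy":0,"dz":0,"hand":0.85},{"ax":0,"ay":0,"az":0,"dx":0,"dy":0,"dz":0,"hand":0.8},{"ax":0,"ay":0,"az":0,"dx":0,"dy":0,"dz":0,"hand":0.75},{"ax":0,"ay":0,"az":0,"dx":0,"dy":0,"dz":0,"hand":0.7},{"ax":0,"ay":0,"az":0,"dx":0,"dy":0,"dz":0,"hand":0.65},{"ax":0,"ay":0,"az":0,"dx":0,"dy":0,"dz":0,"hand":0.6},{"ax":0,"ay":0,"az":0,"dx":0,"dy":0,"dz":0,"hand":0.6},{"ax":0,"ay":0,"az":0,"dx":0,"dy":0,"dz":0,"hand":0.6},{"ax":0,"ay":0,"az":0,"dx":0,"dy":0,"dz":0,"hand":0.6}]}}

```text
clock: 24.25
eef_pos: [631.2, -199.0, 243.8]
tool_rot: [3.142, -0.0, 1.634]
force: [-0.2, -0.3, 1.0]
width: 34.2
gripper_force: 0.0
```

```bash
python3 st.py; python3 fk.py; python3 - <<'E'
from h import *
w=save('wrist','w5.png');p=cv2.cvtColor(w['pixels'],cv2.COLOR_RGB2HSV)
m=((p[...,0]>100)&(p[...,0]<135)&(p[...,1]>110)&(p[...,2]>60)); m[:,:225]=0;m[:,285:]=0;m[:200]=0;m[330:]=0
v,u=np.nonzero(m);print(u.min(),u.max(),v.min(),v.max(),onz(w,u.mean(),v.mean(),258))
E
```

```text
24.4 [ 631.16 -198.98  243.79] [-3.14 -0.    1.63] 34.08431030157285 [-0.14  0.35  0.11] [0.04 0.03 0.03] 0.0
fork px 0.0 8.0 0.59 mm 38.343806713647666
244 263 212 299 [ 631.05832535 -198.52175586  258.        ]
```

Call:
{"method": "send_rows", "body": {"series": [{"ax":0,"ay":0,"az":0,"dx":0,"dy":0,"dz":-0.3,"hand":0.6},{"ax":0,"ay":0,"az":0,"dx":0,"dy":0,"dz":-1,"hand":0.6},{"ax":0,"ay":0,"az":0,"dx":0,"dy":0,"dz":-2,"hand":0.6},{"ax":0,"ay":0,"az":0,"dx":0,"dy":0,"dz":-3.2,"hand":0.6},{"ax":0,"ay":0,"az":0,"dx":0,"dy":0,"dz":-4.5,"hand":0.6},{"ax":0,"ay":0,"az":0,"dx":0,"dy":0,"dz":-6,"hand":0.6},{"ax":0,"ay":0,"az":0,"dx":0,"dy":0,"dz":-8,"hand":0.6},{"ax":0,"ay":0,"az":0,"dx":0,"dy":0,"dz":-10,"hand":0.6},{"ax":0,"ay":0,"az":0,"dx":0,"dy":0,"dz":-12,"hand":0.6},{"ax":0,"ay":0,"az":0,"dx":0,"dy":0,"dz":-13,"hand":0.6}]}}

```text
clock: 25.45
eef_pos: [631.9, -199.3, 377.0]
tool_rot: [3.138, 0.001, 1.634]
force: [0.3, 0.2, 0.2]
width: 34.3
gripper_force: 0.0
```

Call:
{"method": "send_rows", "body": {"series": [{"ax":0,"ay":0,"az":0,"dx":0,"dy":0,"dz":0,"hand":0.6},{"ax":0,"ay":0,"az":0,"dx":0,"dy":0,"dz":0,"hand":0.6},{"ax":0,"ay":0,"az":0,"dx":0,"dy":0,"dz":0,"hand":0.6},{"ax":0,"ay":0,"az":0,"dx":0,"dy":0,"dz":0,"hand":0.6},{"ax":0,"ay":0,"az":0,"dx":0,"dy":0,"dz":0,"hand":0.6},{"ax":0,"ay":0,"az":0,"dx":0,"dy":0,"dz":0,"hand":0.6},{"ax":0,"ay":0,"az":0,"dx":0,"dy":0,"dz":0,"hand":0.6},{"ax":0,"ay":0,"az":0,"dx":0,"dy":0,"dz":0,"hand":0.6},{"ax":0,"ay":0,"az":0,"dx":0,"dy":0,"dz":0,"hand":0.6},{"ax":0,"ay":0,"az":0,"dx":0,"dy":0,"dz":0,"hand":0.6}]}}

```text
clock: 26.45
eef_pos: [631.2, -199.0, 373.8]
tool_rot: [-3.142, -0.0, 1.634]
force: [-0.0, 0.2, 0.1]
width: 33.9
gripper_force: 0.0
```

```bash
python3 st.py; python3 fk.py; python3 - <<'E'
from h import *
A=[get_image('wrist')['pixels'].astype(int) for _ in range(8)]
print([ (abs(x-A[0]).max(2)>25).sum() for x in A])
w=get_image('wrist');p=cv2.cvtColor(w['pixels'],cv2.COLOR_RGB2HSV)
m=((p[...,0]>100)&(p[...,0]<135)&(p[...,1]>110)&(p[...,2]>60)); m[:,:225]=0;m[:,285:]=0;m[:150]=0;m[330:]=0
v,u=np.nonzero(m);print(u.min(),u.max(),v.min(),v.max(),onz(w,u.mean(),v.mean(),258),proj(w,[631.5,-199.8,258]))
E
```

```text
26.6 [ 631.16 -198.98  373.84] [ 3.14 -0.    1.63] 34.10309339774078 [ 0.26 -0.23 -0.51] [-0.03 -0.01  0.  ] 0.0
fork px 1.0 8.0 0.73 mm 38.343806713647666
[np.int64(0), np.int64(0), np.int64(0), np.int64(0), np.int64(0), np.int64(0), np.int64(0), np.int64(0)]
248 259 163 209 [ 631.11762392 -198.49272536  258.        ] [253.45738079 186.89863412]
```

Pail hangs still, centred on the fork, and the arm is clear.

```bash
python3 -c "from cell import finish_job; print(finish_job())"
```

```text
the job is handed in; nothing more can be done
None
```

The job is handed in at about 27 s: the pail (about 6.4 N) hangs still on both prongs with the fork about 38 mm down, but the pail slid about 2 mm on the bench while I swung the bail upright.

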